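# Open the roughing machine's hood and draw its dust tray

## Robot

A 6-joint arm with a two-finger parallel gripper is mounted at the origin on a cart in front of the work surface, level with it; the furniture and walls round the work are solid. World frame = base frame: x ahead of the robot, y to its left, z up, the work surface at z = 0. Lengths are in m, angles in rad, forces in N, time in s.
With the tool pointing down it reaches from about 0.275 to 0.825 m from the base axis. Payload 4.9 kg.
Tool frame: the origin (TCP) lies midway between the tips of the shut fingers; the grasp point (between the pads) lies 19 mm behind it (grip_point_offset is the distance from the TCP to the grasp point, in m); z points along the fingers, y is the line along which they close (so a half turn about z gives the same grasp; the last joint's range is limited). The gripper opens to 85 mm and grips with 20 to 120 N. Pads are 22 mm wide; open, the fingers measure 114 mm over their backs; the gripper's body (76 mm by 85 mm) begins 54 mm behind the grasp point. The pads swing forward as they close: fully open they stand 13 mm farther back than shut.
Start: joints at [-1.447, 0.326, -0.193, 1.052, 0, 1.437], TCP at [0.14, -0.532, 0.231] pointing down, gripper open.
Joint ranges: [-2.65, 2.65], [-0.97, 1.79], [-1.3, 1.35], [-1.93, 2.1], [-1.47, 1.37], [-3.14, 3.14]. Speed limits (rad/s): [2.57, 2.57, 3.14, 3.14, 3.14, 3.14].

## Interface

Orientations are given as a rotation vector (axis times angle).
In Python, from cell import * gives the robot as it stands. Calls block until the motion is done:
- movep(position, orientation): joint-space move of the TCP to a pose.
- move_l(position, velocity=0.15, rot=None, until_force=None): straight line of the TCP; rot=None keeps the orientation; velocity is the mean speed in m/s. With until_force (N) it stops when the force on the tool has changed by that much, and returns True; else False.
- set_joints(angles): joint-space move.
- let_go() and grab(newtons=None): open the fingers fully, or close them until they stop; newtons is the grip in N (None keeps the last).
- sleep(seconds).
- ik(position, orientation): joint angles nearest the present ones, or None.
- get_state(): the state.
- grab_frame(name): name is "side" or "top" or "wrist"; returns a dict with "img" (400x640x3 uint8, red, green, blue), "fx", "fy", "cx", "cy" (pixels), "cam_to_world" (4x4, takes a point from camera to world coordinates); the wrist camera has in their place "T_tool_cam" (4x4, takes a point from camera to tool coordinates, whose origin is the TCP and whose axes are the flange's). Camera axes: x right, y down, z forward; pixel columns grow to the right and rows downward; lengths in m; the calibration is good to about 2 mm. A picture is of the moment at which its call begins: read the wrist's pose just before it. There is no depth.
A pose or a line that the arm cannot do raises MotionError and nothing moves.
- sign_off(): hands the job in; it is judged then, once.
Trained networks look in the newest picture that a camera, given by its name, has taken for a name from the list of things; names that differ only in an ending like _2 or _b are one class to them, and where a whole thing is asked for, a point or a joint stands for the part that bears it (a point fixed in the world has none). Each returns a list of dicts, best first, with "score" (0 to 1); they miss things now and then, are a little off and sometimes report something else, mostly with a low value. They report only what shows in the picture. A call takes as long as a camera call.
- spot_in(camera, name): "centre" ([column, row] in pixels, amid what is visible of it).
- silhouettes(camera, name): "mask" (400x640 bool, what is visible of it) and "centre" ([column, row] in pixels, amid what is visible of it).
- tip_of(camera, name): "centre" ([column, row] in pixels: a listed point, or the origin of a listed thing).
The state is a dict: "clock": time; "q": joint angles; "joint_velocities": joint speeds; "tau": joint torques, N m; "position": TCP position; "eef_rot": TCP orientation; "contact_force": force on the tool from outside, world axes, zero at the start; "wrist_torque": the same for the moment, N m; "finger_gap": opening from 0.0 (shut) to 1.0 (fully open); "grasp_force": force on a finger pad.
Only numpy, scipy, OpenCV 4.12 (cv2) and the standard library are available. Lean on these libraries where they do the work, as an engineer would, in place of code of your own. Each camera call takes 0.05 s, during which the arm holds its last target. There are 200 camera calls.

## Task

Get the sole-roughing machine ready for cleaning: swing its hood up and back past the pull of its spring, so that it stays open by itself, then draw the dust tray out sideways from under the drum. Leave the tray flat on the bench, all the way out with a finger's width of room between it and the machine, and leave the other things on the bench where they are.

Things in the scene. Friction and masses are not known exactly. Their poses are not given: they have to be found in the camera images.
- machine: Bench roughing machine, bolted down. Origin on the bench (z = 0) under the centre of its base casting; its x points to its back, y to the side where the tray comes out (left as the robot sees it), z up; it may be turned by up to 0.4 rad. The casting covers x -100 to 120, y -100 to 100 mm, 62 to 75 mm high; bolt-down lugs 8 mm high stand out 27 mm in front at y = +-75 mm.
- drum (a point): Centre of the machine's drum, 80 mm across, 85 mm long, lying along the machine's y above the tray at x -20, y -22.5, z 100 mm of the machine. Its motor stands out beside it to y = -198 mm, 146 mm high, with a switch box on its front.
- hood (a joint): Hinge angle of the hood, rad: 0 shut, 1.50 fully open at its stop. A tension spring and the hood's weight press it shut (about 4 N at the handle along its path, less and less) up to a balance point between 0.85 and 1.05; past it the spring swings it on to the stop by itself and holds it there. Let go before it, it drops shut. Shut, it is 158 mm high, x -106 to 110, y -106 to 111 mm of the machine.
- hood_hinge (a point): Centre of the hood's hinge line, which runs along the machine's y: x 100, y 0, z 85 mm of the machine.
- hood_handle (a point): Middle of the bar of the hood's bow handle; moves with the hood. Round bar 12 mm thick, parallel to the machine's y, 104 mm long (legs at y = +-60 mm), on the hood's sloping front, which faces forward and up (37 degrees above level). 39 mm of free space between bar and hood, open above and below. Shut: 213 mm in front of the hinge line and 63 mm above it, so it goes up and back on a 222 mm circle.
- dust_tray: Open sheet-steel tray, 115 (its x) x 150 (its y) x 42 mm, loose, about 0.4 kg, on the bench under the drum, so it cannot be lifted out. Origin: centre of its underside; y points outwards. Home, its origin is at x -20, y 26.5 mm of the machine. It slides out along the machine's y (2.5 mm side play); drawn by 172 mm its inner end is 23 mm clear of the casting.
- tray_plate (a point): Top edge, middle, of the tray's outer end plate: upright, 140 mm wide, 4 mm thick (tray y 75 to 79 mm), top 56 mm above the bench, lying against the casting's side when home. While the hood is shut its cheek (a flat side plate, machine y 108 to 111 mm, down to z = 40 mm) hangs before this plate and holds the tray in.
- tray_handle (a point): Middle of the bar of the tray's bow handle, 117 mm along y from the tray's origin, 26 mm above its underside. Round bar 10 mm thick, parallel to the tray's x, 74 mm long (legs at x = +-45 mm); 33 mm of free space between bar and end plate, open above and below.
- crepe_block: Bystander: a pale crepe-rubber cleaning block, 88 x 69 x 20 mm, in front of the motor. Origin at its underside's centre.
- sanding_block: Bystander: a brown cork sanding block, 56 x 78 x 27 mm, behind the side on which the tray comes out. Origin at its underside's centre.
- ball_pen: Bystander: a slim pen, 125 mm long, in front of the machine. Origin at its underside's centre.
- stamp: Bystander: a wooden hand stamp, 60 mm high. Origin at its underside's centre.
- glue_jar: Bystander: a round jar, 60 mm across, 92 mm high. Origin at its underside's centre.
- bone_folder: Bystander: a flat bone folder, 137 mm long, 4 mm thick. Origin at its underside's centre.

How it is judged:
On the way, in this order (a step that is already met when the one before it is completed fails the run):
1. the hood stands open by itself, untouched, with the tray still in the machine (value of joint hood above 1.4 rad and contact force between each of the arm, the fingers and hood below 0.3 N and y of dust_tray in the frame of machine below 0.06 m), for 0.2 s.
2. the tray is drawn out of the side (y of dust_tray in the frame of machine above 0.185 m), for 0.2 s.
At the end, for the whole second after the job is handed in: The hood rests open (hinge above 1.4 rad); the tray lies flat (within 0.08 rad) and still on the bench on the side where it came out, its origin more than 185 mm along the machine's y from the machine's origin (its inner end at least 10 mm clear of the casting's side) (value of joint hood above 1.4 rad and y of dust_tray in the frame of machine above 0.185 m and z of dust_tray in the frame of machine between -0.008 and 0.008 m and angle between dust_tray's own z axis and vertical below 0.08 rad and linear speed of dust_tray below 0.02 m/s); the robot touches nothing.
It fails at once if the tray is tipped by more than 0.35 rad (angle between dust_tray's own z axis and vertical above 0.35 rad).
It fails at once if another thing on the bench is shifted by more than 30 mm (distance of any of crepe_block, sanding_block, ball_pen, stamp, glue_jar, bone_folder from where it was at the start of the episode above 0.03 m).
It also fails if it takes over 51 s, if anything falls off the work surface, if the arm or the gripper's body presses on something with over 40 N, if the wrist force passes 120 N, or if a joint passes its speed limit or range.

## Working session

There is one attempt and no reset: what is moved stays moved. The work goes in short steps, each a Python script; the robot and the scene stay as the last script left them, time stands still between calls to the robot, and variables do not carry over. Pictures are saved under pics/ and viewed, at most 10 in all, crops included, and the job is handed in when it is done.

```bash
mkdir -p pics; ls; python3 - <<'E'
from cell import *
import cv2,numpy as np
ims=[]
for c in ("side","top"):
    f=grab_frame(c); ims.append(f["img"]); cv2.imwrite(f"pics/{c}0.png",f["img"][:,:,::-1])
    print(c,f["fx"],f["fy"],f["cx"],f["cy"],np.round(f["cam_to_world"],4).tolist())
    for n in ["hood_handle","tray_handle","tray_plate","machine","hood_hinge","drum","dust_tray","crepe_block","sanding_block","ball_pen","stamp","glue_jar","bone_folder"]:
        r=tip_of(c,n); print(n,[(np.round(d["centre"],1).tolist(),round(d["score"],2)) for d in r[:2]])
print(get_state())
E
```

```text
pics
side 476.0616349499855 476.0616349499855 319.42658916475375 188.62620798095696 [[-0.7382, -0.3057, 0.6013, -0.4425], [-0.6741, 0.3018, -0.6741, 1.1059], [0.0246, -0.903, -0.4289, 0.8217], [0.0, 0.0, 0.0, 1.0]]
hood_handle [([358.0, 182.4], 0.78), ([334.2, 186.1], 0.46)]
tray_handle [([310.9, 220.3], 0.8)]
tray_plate [([317.2, 210.3], 0.71)]
machine [([327.8, 209.1], 0.59)]
hood_hinge [([309.8, 182.7], 0.76)]
drum [([333.2, 182.7], 0.9)]
dust_tray [([326.8, 212.8], 0.72)]
crepe_block [([381.2, 203.5], 0.49), ([309.3, 222.0], 0.49)]
sanding_block [([263.1, 220.5], 0.47)]
ball_pen [([354.4, 236.0], 0.54)]
stamp [([261.8, 283.3], 0.64)]
glue_jar [([216.8, 256.4], 0.85)]
bone_folder [([382.0, 188.8], 0.44)]
top 362.38898647885947 362.38898647885947 315.3046255598962 200.26115353167438 [[0.0166, -0.9921, 0.1241, 0.4476], [-0.9998, -0.0177, -0.008, 0.0154], [0.0101, -0.124, -0.9922, 1.1011], [0.0, 0.0, 0.0, 1.0]]
hood_handle [([352.2, 240.6], 0.93)]
tray_handle [([294.0, 217.0], 0.72)]
tray_plate [([313.6, 213.2], 0.52)]
machine []
hood_hinge [([341.9, 167.6], 0.79)]
drum []
dust_tray 
[... 229 characters left out ...]
 'q': array([-1.44721505e+00,  3.26218786e-01, -1.92585434e-01,  1.05199499e+00,
       -1.33735157e-05,  1.43657689e+00]), 'joint_velocities': array([-5.02958585e-05,  1.45140483e-03, -9.22531892e-04, -1.30296604e-03,
        6.37201348e-04, -4.66065381e-04]), 'tau': array([-2.50553137e-03, -4.43318832e+01,  2.62754810e+01,  1.02171318e-03,
       -1.01232681e-04,  8.02964308e-06]), 'position': array([ 0.14022492, -0.53185021,  0.23127614]), 'eef_rot': array([-3.11552658e+00, -4.03831576e-01,  2.09826617e-05]), 'contact_force': array([-0.28889809,  0.80116181, -0.46894048]), 'wrist_torque': array([ 0.00707381, -0.01195515, -0.04940744]), 'grasp_force': 0.0, 'finger_gap': 1.0030460683900908}
```

```bash
cat > h.py <<'E'
import numpy as np
from scipy.optimize import least_squares
K={"side":(476.06,319.43,188.63),"top":(362.39,315.30,200.26)}
C={"side":np.array([[-0.7382,-0.3057,0.6013,-0.4425],[-0.6741,0.3018,-0.6741,1.1059],[0.0246,-0.903,-0.4289,0.8217],[0,0,0,1]]),
"top":np.array([[0.0166,-0.9921,0.1241,0.4476],[-0.9998,-0.0177,-0.008,0.0154],[0.0101,-0.124,-0.9922,1.1011],[0,0,0,1]])}
def proj(c,p):
    q=np.linalg.inv(C[c])@np.r_[p,1]; f,cx,cy=K[c]; return np.array([cx+f*q[0]/q[2],cy+f*q[1]/q[2]])
def ray(c,uv,z):
    f,cx,cy=K[c]; d=C[c][:3,:3]@np.array([(uv[0]-cx)/f,(uv[1]-cy)/f,1]); o=C[c][:3,3]; return o+d*(z-o[2])/d[2]
def W(m,p):
    c,s=np.cos(m[2]),np.sin(m[2]); return np.array([m[0]+c*p[0]-s*p[1],m[1]+s*p[0]+c*p[1],p[2]])
E
python3 - <<'E'
from h import *
P=dict(hh=(-.113,0,.148),th=(-.02,.1435,.026),tp=(-.02,.1035,.056),hi=(.1,0,.085),dr=(-.02,-.0225,.1),mo=(0,0,0))
O=[("side","hh",358,182.4),("side","hh",334.2,186.1),("side","th",310.9,220.3),("side","tp",317.2,210.3),("side","hi",309.8,182.7),("side","dr",333.2,182.7),("side","mo",327.8,209.1),
("top","hh",352.2,240.6),("top","th",294,217),("top","tp",313.6,213.2),("top","hi",341.9,167.6)]
f=lambda m:np.concatenate([proj(c,W(m,P[n]))-[u,v] for c,n,u,v in O])
r=least_squares(f,[.45,-.05,0],loss="soft_l1",f_scale=2)
print(r.x)
for o,e in zip(O,f(r.x).reshape(-1,2)): print(o[:2],e.round(1))
for n,z in [("hh",.148),("th",.026)]:
  print(n,W(r.x,P[n]))
for n,u,v in [("crepe",400.2,248.1),("sand",270.1,173),("pen",321,271),("stamp",189.4,258.9),("jar",187.5,192.9),("bone",444.9,218.8)]: print(n,ray("top",(u,v),0).round(3))
E
```

```text
[ 0.56949313 -0.07776365  0.12158725]
('side', 'hh') [-1.8 -2. ]
('side', 'hh') [22.  -5.7]
('side', 'th') [-1.9 -0.9]
('side', 'tp') [-1.1 -2.9]
('side', 'hi') [-3.4 -1.6]
('side', 'dr') [3.5 1.2]
('side', 'mo') [-0.1 -0.1]
('top', 'hh') [0.3 1.9]
('top', 'th') [ 2.3 -0.4]
('top', 'tp') [-3.9  1.1]
('top', 'hi') [-0.6  0.5]
hh [ 0.45732737 -0.09146919  0.148     ]
th [0.53223597 0.06225118 0.026     ]
crepe [ 0.444 -0.252  0.   ]
sand [0.668 0.147 0.   ]
pen [ 0.373 -0.014  0.   ]
stamp [0.402 0.38  0.   ]
jar [0.601 0.398 0.   ]
bone [ 0.535 -0.39   0.   ]
```

View pics/top0.png

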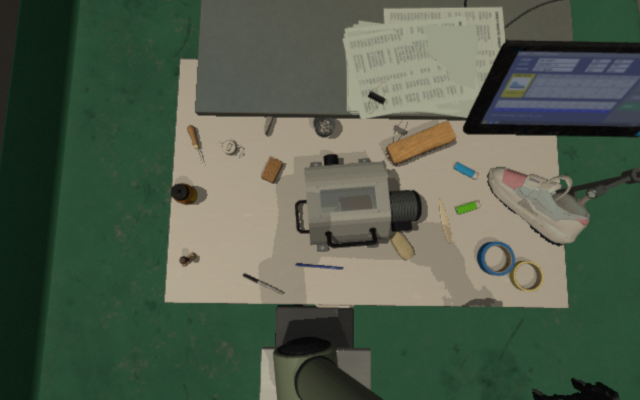

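View pics/side0.png

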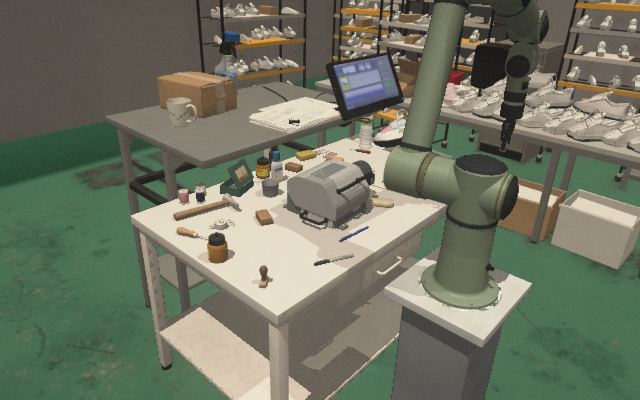

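```bash
cat >> h.py <<'E'
from scipy.spatial.transform import Rotation as R
def tool(m,ph,flip=1):
    """tool z in machine xz-plane at ph (rad) below level forward; tool x along +-machine y"""
    z=np.array([np.cos(ph),0,-np.sin(ph)]); x=np.array([0,flip,0]); y=np.cross(z,x)
    return (R.from_euler("z",m[2])*R.from_matrix(np.c_[x,y,z]))
def bar(m,th):
    a=np.arctan2(.063,.213)+th; return W(m,(.1-.222*np.cos(a),0,.085+.222*np.sin(a)))
M=np.array([.5695,-.0778,.1216])
E
python3 - <<'E'
from cell import *
from h import *
for flip in (1,-1):
  for p0 in (37,50):
    print(flip,p0)
    for th,ph in [(0,p0),(.4,p0+(90-p0)*.3),(.8,p0+(90-p0)*.6),(1.2,p0+(90-p0)*.85),(1.45,90)]:
        T=tool(M,np.radians(ph),flip); d=T.as_matrix()[:,2]; b=bar(M,th)
        for off in ((.019,-.1) if th==0 else (.019,)):
            try: q=ik(b+d*off,T.as_rotvec())
            except Exception as e: q=e
            print(th,ph,off,None if q is None else np.round(q,2))
q=ik(W(M,(-.02,.122,.012)),tool(M,np.pi/2).as_rotvec());print(q)
q=ik(W(M,(-.02,.31,.012)),tool(M,np.pi/2).as_rotvec());print(q)
E
```

```text
1 37
0 37 0.019 None
0 37 -0.1 [-1.16 -0.28 -1.28  0.21  0.87  0.46]
0.4 52.9 0.019 [-0.53 -0.06 -0.94  0.15  0.38  1.02]
0.8 68.8 0.019 [-0.35  0.11 -0.46  0.67  0.16  1.13]
1.2 82.05 0.019 [-0.24  0.4   0.04  1.09  0.05  1.21]
1.45 90 0.019 [-0.19  0.62  0.42  1.36  0.    1.26]
1 50
0 50 0.019 [-0.64  0.05 -1.17 -0.19  0.46  0.94]
0 50 -0.1 [-0.87 -0.32 -1.09  0.37  0.57  0.71]
0.4 62.0 0.019 [-0.47 -0.01 -0.8   0.37  0.26  1.04]
0.8 74.0 0.019 [-0.33  0.16 -0.37  0.79  0.12  1.14]
1.2 84.0 0.019 [-0.23  0.42  0.09  1.14  0.04  1.22]
1.45 90 0.019 [-0.19  0.62  0.42  1.36  0.    1.26]
-1 37
0 37 0.019 None
0 37 -0.1 [-1.16 -0.28 -1.28  0.21  0.87 -2.68]
0.4 52.9 0.019 [-0.53 -0.06 -0.94  0.15  0.38 -2.12]
0.8 68.8 0.019 [-0.35  0.11 -0.46  0.67  0.16 -2.01]
1.2 82.05 0.019 [-0.24  0.4   0.04  1.09  0.05 -1.93]
1.45 90 0.019 [-0.19  0.62  0.42  1.36  0.   -1.88]
-1 50
0 50 0.019 [-0.64  0.05 -1.17 -0.19  0.46 -2.2 ]
0 50 -0.1 [-0.87 -0.32 -1.09  0.37  0.57 -2.44]
0.4 62.0 0.019 [-0.47 -0.01 -0.8   0.37  0.26 -2.1 ]
0.8 74.0 0.019 [-0.33  0.16 -0.37  0.79  0.12 -2.  ]
1.2 84.0 0.019 [-0.23  0.42  0.09  1.14  0.04 -1.92]
1.45 90 0.019 [-0.19  0.62  0.42  1.36  0.   -1.88]
[-0.0613714   0.55033152 -0.48693183  0.53353298  0.          1.38782493]
[ 0.2863385   0.58265392 -0.42129192  0.56685049  0.          1.73553483]
```

```bash
python3 - <<'E'
from cell import *
from h import *
import cv2
T=tool(M,np.radians(55)); d=T.as_matrix()[:,2]
movep(bar(M,0)-d*.11,T.as_rotvec())
s=get_state(); f=grab_frame("wrist"); cv2.imwrite("pics/w1.png",f["img"][:,:,::-1])
print(s["clock"],s["position"],s["eef_rot"]); print(f["fx"],f["cx"],f["cy"],f["T_tool_cam"].tolist())
A=np.eye(4);A[:3,:3]=R.from_rotvec(s["eef_rot"]).as_matrix();A[:3,3]=s["position"]
K["wrist"]=(f["fx"],f["cx"],f["cy"]);C["wrist"]=A@f["T_tool_cam"]
for n,p in [("hood_handle",(-.113,0,.148)),("hood_hinge",(.1,0,.085)),("tray_handle",(-.02,.1435,.026)),("drum",(-.02,-.0225,.1)),("tray_plate",(-.02,.1055,.056))]:
    r=tip_of("wrist",n); print(n,proj("wrist",W(M,p)).round(1),[(np.round(x["centre"],1).tolist(),round(x["score"],2)) for x in r[:2]])
print([proj("wrist",W(M,(-.113,y,.148))).round(0) for y in (-.06,.06)])
m=silhouettes("wrist","hood_handle"); print(len(m), m and m[0]["centre"])
E
```

```text
3.2 [ 0.39532557 -0.10016321  0.23858991] [1.76795679 1.99558347 0.62886194]
299.82749432119545 318.12365977777324 203.1797171256199 [[0.0002630807765120588, -0.9617047887589563, -0.2740872672463954, 0.07001208402387311], [0.9999998732787801, 0.00013536192513278927, 0.00048489130083839493, 0.00032296206081572354], [-0.00042922130589502554, -0.27408736007930234, 0.9617047025016723, -0.14158294113059283], [0.0, 0.0, 0.0, 1.0]]
hood_handle [316.8 199.9] [([315.0, 199.8], 0.62)]
hood_hinge [414.1 167.7] []
tray_handle [322.1  54.4] [([324.3, 55.1], 0.82)]
drum [358.  197.5] []
tray_plate [336.8  85.4] [([195.7, 91.8], 0.16)]
[array([317., 262.]), array([317., 129.])]
1 [354.5, 170.0]
```

View pics/w1.png

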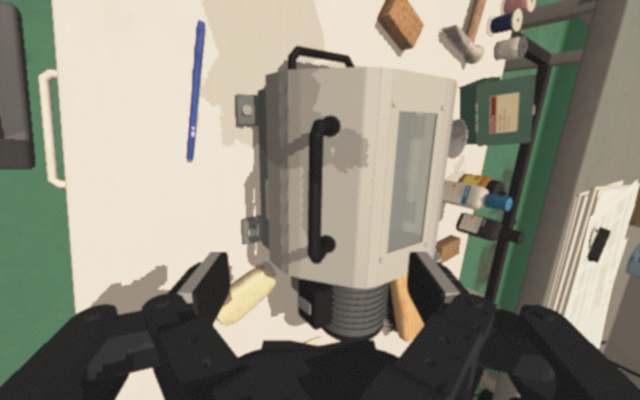

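```bash
python3 - <<'E'
from cell import *
from h import *
T=tool(M,np.radians(55)); d=T.as_matrix()[:,2]
print(move_l(bar(M,0)+d*.019,.1,until_force=12)); grab(30)
s=get_state(); print(s["clock"],s["position"],s["finger_gap"],s["grasp_force"],s["contact_force"])
for th in np.linspace(0,1.45,13)[1:]:
    T=tool(M,np.radians(55+35*th/1.45)); d=T.as_matrix()[:,2]
    move_l(bar(M,th)+d*.019,.12,rot=T.as_rotvec())
    s=get_state(); print(round(th,2),round(s["clock"],1),round(s["finger_gap"],2),round(s["grasp_force"],1),s["contact_force"].round(1))
    if np.linalg.norm(s["contact_force"])>35 or s["finger_gap"]<.06: print("stop"); break
E
```

```text
False
5.6583 [ 0.46705245 -0.09027134  0.13140225] 0.12823082468042593 29.44320023059845 [-3.7883854  -3.31996081 -2.009892  ]
0.12 6.0 0.13 30.8 [-4.7 -3.8 -1.2]
0.24 6.4 0.13 31.1 [-5.1 -4.8 -1. ]
0.36 6.8 0.13 31.1 [-3.2 -5.3  0.7]
0.48 7.1 0.13 31.0 [-4.  -6.2  0.1]
0.6 7.5 0.13 30.9 [-3.1 -8.1  1.6]
0.72 7.9 0.13 30.7 [-2.  -9.1  2.6]
0.85 8.2 0.13 30.5 [-0.4 -9.9  0.8]
0.97 8.6 0.13 30.2 [  0.2 -11.8   2.1]
1.09 9.0 0.12 30.4 [  1.6 -11.7  -0.4]
1.21 9.3 0.13 30.2 [  1.8 -12.3  -0.9]
1.33 9.7 0.13 30.1 [  2.7 -12.3  -1.4]
1.45 10.1 0.13 30.1 [  2.9 -13.5  -1.8]
```

```bash
python3 - <<'E'
from cell import *
from h import *
import cv2
let_go(); p=get_state()["position"]
move_l(p+[0,0,.1],.12)
move_l(W(M,(-.06,.05,.36)),.25)
T=tool(M,np.pi/2)
movep(W(M,(-.055,.13,.17)),T.as_rotvec()); grab(20)
s=get_state(); f=grab_frame("wrist"); cv2.imwrite("pics/w2.png",f["img"][:,:,::-1])
print(s["clock"],s["position"],s["contact_force"])
A=np.eye(4);A[:3,:3]=R.from_rotvec(s["eef_rot"]).as_matrix();A[:3,3]=s["position"]
K["wrist"]=(f["fx"],f["cx"],f["cy"]);C["wrist"]=A@f["T_tool_cam"]
for n,p in [("tray_handle",(-.02,.1435,.026)),("drum",(-.02,-.0225,.1)),("tray_plate",(-.02,.1035,.056))]:
    r=tip_of("wrist",n); print(n,proj("wrist",W(M,p)).round(1),[(np.round(x["centre"],1).tolist(),round(x["score"],2),(ray("wrist",x["centre"],p[2])-W(M,p)).round(4)) for x in r[:2]])
print([proj("wrist",W(M,(x,.1435,.026))).round(0) for x in (-.065,.025)])
f=grab_frame("top"); cv2.imwrite("pics/t2.png",cv2.resize(f["img"][100:300,150:470,::-1],None,fx=2,fy=2))
E
```

```text
14.3917 [0.49909289 0.04460433 0.16997193] [ 0.01832202 -0.19874175  0.2177038 ]
tray_handle [353.3 178.4] []
drum [356.6 379.7] []
tray_plate [355.6 228.1] [([357.2, 228.3], 0.77, array([ 0.0015,  0.    , -0.    ]))]
[array([307., 178.]), array([400., 178.])]
```

View pics/w2.png

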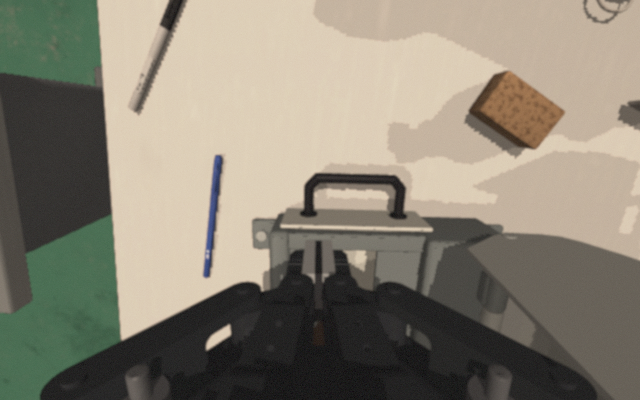

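View pics/t2.png

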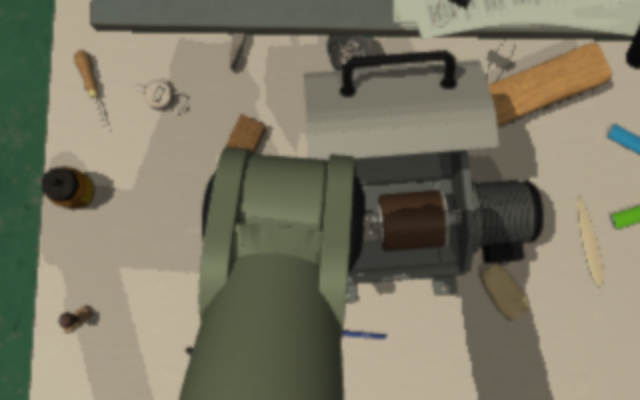

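```bash
python3 - <<'E'
from cell import *
from h import *
import cv2
move_l(W(M,(-.02,.1215,.09)),.15)
hit=move_l(W(M,(-.02,.1215,.011)),.06,until_force=6); s=get_state(); print(hit,s["position"],s["contact_force"])
if not hit:
    for y in (.15,.2,.25,.305):
        print(move_l(W(M,(-.02,y,.011)),.08,until_force=25)); print(get_state()["contact_force"])
    move_l(W(M,(-.02,.301,.011)),.03)
    move_l(W(M,(-.02,.301,.15)),.12)
    move_l(W(M,(-.14,.301,.3)),.2)
    s=get_state(); print(s["clock"],s["contact_force"])
for c in ("top","side"):
    f=grab_frame(c); cv2.imwrite(f"pics/{c}3.png",f["img"][:,:,::-1])
    for n,y,z in (("tray_handle",.117,.026),("tray_plate",.077,.056),("dust_tray",0,0)):
        for r in tip_of(c,n)[:1]:
            v=ray(c,r["centre"],z)-[M[0],M[1],0]; v=R.from_euler("z",-M[2]).apply(v); print(c,n,r["score"],"tray y",(v[1]-y).round(4),"x",v[0].round(4))
E
```

```text
False [0.53529538 0.0403635  0.01139837] [-0.05760968 -0.81539336  0.34522455]
False
[-0.61182162  0.09481397 -0.4740884 ]
False
[ 0.21500402 -0.22080604  0.1290399 ]
False
[-0.20095575 -0.41637698  0.02073045]
False
[-0.82302643  0.41167947  1.35228775]
22.4417 [-0.36268385  0.66121038  0.57218548]
top tray_handle 0.63 tray y 0.2037 x -0.0296
top tray_plate 0.61 tray y 0.2063 x -0.0233
top dust_tray 0.91 tray y 0.1968 x -0.0219
side tray_plate 0.84 tray y 0.2123 x -0.031
side dust_tray 0.84 tray y 0.2051 x -0.0085
```

View pics/top3.png

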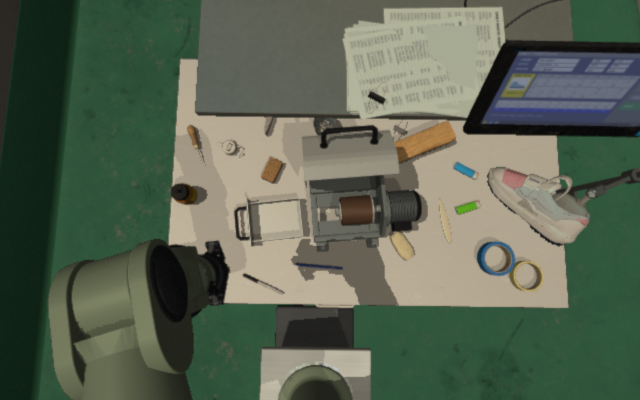

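View pics/side3.png

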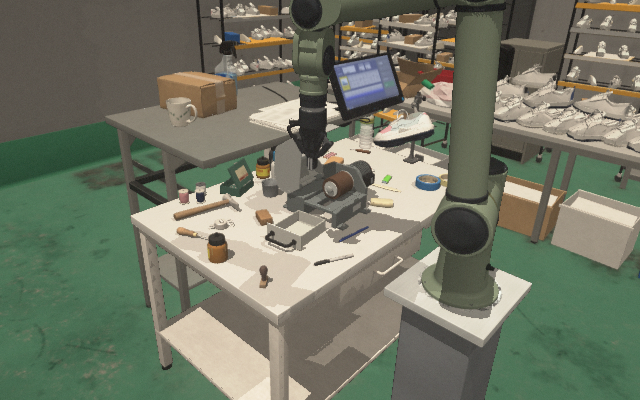

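The top view shows the hood standing open, with its handle at about (348, 133). The tray lies flat, cols 248–302, with a clear gap to the casting at about col 310, and the bystanders haven't moved.

```bash
python3 -c "
from cell import *
print(sign_off())"
```

```text
the job is handed in; nothing more can be done
None
```

The job is handed in, but no verdict came back: the hood stands open by itself, the tray lies flat about 0.20 m along the machine's y (more than 0.185 m needed), and the other things on the bench look unmoved.

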